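Lengthen the telescopic tray rest by one hole

TASK

The next trays are longer: lengthen the telescopic tray rest by exactly one hole. Squeeze its snap button flush with the sleeve, draw the sleeve outwards until the button springs out fully in the next hole, then let go; pull gently and never force the sleeve against a button that is standing out. Leave the jar, the stacked cups and the saucer where they are.

Things in the scene. Friction and masses are not known exactly. Their poses are not given: they have to be found in the camera images.
- stand: Fixed half of a stainless tray rest, screwed to the bench: foot plate 410 x 100 x 8 mm and a level square inner tube (25 mm) along the stand's x, axis 75 mm above the bench. Origin on the bench right below the snap button; +x points along the tube to its sliding outer end, z up. Bracket and first tray cradle (cross-piece 130 mm wide, top 116 mm above the bench) at x = -190 mm.
- stand_axis (a point): Point on the tubes' common axis level with the button: 75 mm above the stand's origin, with the stand's axes. To press the button, pinch the sleeve here across its two upright sides (30 mm apart), one finger over the button, the other across from it; once the button is flush the pads bear on the sleeve too and can carry it along.
- button_tip (a point): Tip of the spring snap button: a round-nosed steel pin 11 mm in diameter in the inner tube, on the tube's -y side, 75 mm above the bench. At the start it stands 6 mm out of the sleeve's side through a hole. It stays put along the tube and moves only in and out.
- button (a joint): How far the button is pressed in: 0 out, 0.006 m flush with the sleeve's outside, 0.008 m wholly under its 2 mm wall, stop at 0.0095 m. Its spring takes 2 N to start, 3.5 N when flush. Once flush, the hole's edge pushes its round nose farther in when the sleeve is drawn along (pull of 10 to 18 N with all frictions, then about 6 N); standing out 2 mm or more it locks the sleeve.
- sleeve (a joint): How far the sleeve is drawn out along the stand's +x: 0 at the start, the button in its present hole (play 1 mm either way). The next hole reaches the button somewhere between 0.042 and 0.070 m, differently each time: find it by feel. Sliding friction about 5 N. At a hole the button springs out by itself (the pull first eases) and stops the sleeve; a push of 10 N between the two damages them.
- sleeve_end (a point): Centre of the sleeve's outer end. The sleeve is a square tube 30 mm outside around the inner tube, from 222 to 12 mm behind this point, with four holes 13 mm long in its -y side, unevenly 40 to 70 mm apart; the second from the end, 87 mm behind this point, holds the button at the start. The last 12 mm carry the second tray cradle, 130 mm wide, top 116 mm above the bench, moving with the sleeve.
- jar: Bystander: a screw jar, 80 mm in diameter, 125 mm high, brass lid; origin under its centre.
- cups: Bystander: a stack of white plastic cups, upside down, 72 mm in diameter, 95 mm high; origin under its centre.
- saucer: Bystander: a white china saucer, 120 mm in diameter, 16 mm high; origin under its centre.

How it is judged:
On the way, in this order (a step that is already met when the one before it is completed fails the run):
1. the button is squeezed flush while still in its first hole (value of joint button above 0.0045 m and value of joint sleeve below 0.006 m), for 0.1 s.
2. the sleeve is on its way with the button held in under its wall (value of joint sleeve between 0.012 and 0.038 m and value of joint button above 0.006 m), for 0.05 s.
At the end, for the whole second after the job is handed in: The sleeve is drawn out by one hole (39 to 76 mm, wherever that hole lies) and at rest, with the button sprung out fully (within 1.5 mm) in that hole (value of joint sleeve between 0.039 and 0.076 m and value of joint button below 0.0015 m and velocity of joint sleeve between -0.005 and 0.005 m/s); the robot touches nothing.
It fails at once if the sleeve was forced against the button with more than 10 N (contact force between button and sleeve above 10 N).
It fails at once if the jar was pushed away or tipped (distance of jar from where it was at the start of the episode above 0.02 m or angle between jar's own z axis and vertical above 0.4 rad).
It fails at once if the cups were pushed away or tipped (distance of cups from where it was at the start of the episode above 0.02 m or angle between cups's own z axis and vertical above 0.4 rad).
It fails at once if the saucer was pushed away (distance of saucer from where it was at the start of the episode above 0.02 m).
It also fails if it takes over 35 s, if anything falls off the work surface, if the arm or the gripper's body presses on something with over 40 N, if the wrist force passes 120 N, or if a joint passes its speed limit or range.

ROBOT

A 7-joint arm with a two-finger parallel gripper is mounted at the origin on the work surface. World frame = base frame: x ahead of the robot, y to its left, z up, the work surface at z = 0. Lengths are in m, angles in rad, forces in N, time in s.
With the tool pointing down it reaches from about 0.35 to 0.9 m from the base axis. Payload 19.9 kg.
Tool frame: the origin (TCP) lies at the very end of the fingers, on their centre line; the grasp point (between the pads) lies 19 mm behind it; z points along the fingers, y is the line along which they close (so a half turn about z gives the same grasp; the last joint's range is limited). The gripper opens to 85 mm and grips with 20 to 120 N. Pads are 22 mm wide; open, the fingers measure 114 mm over their backs; the gripper's body (76 mm by 85 mm) begins 54 mm behind the grasp point. The pads swing forward as they close: fully open they stand 13 mm farther back than shut.
Start: joints at [1.161, 0.417, -0.01, 1.614, 0.005, 1.111, -0.053], TCP at [0.225, -0.583, 0.231] pointing down, gripper open.
Joint ranges: [-2.81, 2.81], [-0.39, 2.02], [-1.27, 1.25], [0.06, 2.57], [-1.19, 4.33], [0.19, 2], [-2.82, 2.82]. Speed limits (rad/s): [1.89, 1.89, 2.39, 2.39, 3.01, 3.01, 3.01].

INTERFACE

Orientations are given as a unit quaternion [w, x, y, z].
In Python, from plant import bot gives the robot as it stands.
- The arm moves only by the shell command python3 -m crank 'ROWS' [OPENING]. ROWS is a JSON object of lists of equal length, an entry for each row: "dp": the shift along the tool's x, y, z in m, a list of three; "roll": the turn about the tool's z in degrees. In form: {"dp": [[x, y, z], ...], "roll": [roll, ...]}. A call has 1 to 20 rows; each row is the pose to reach, as a shift and turn from the pose commanded when the call began, along the tool's axes at that moment; what a row does not reach only later rows make up. A row lasts 1/8 s, in which the tool goes at most 62.5 mm and 10.7 degrees, less where a joint would pass 70% of its speed; a pose out of reach is approached as far as the arm can. A call with a gripper value outside its range is refused whole. OPENING is the finger opening in m, from 0 to 0.0854, set as the call begins (- or left out, the last holds). The fingers move at their own pace and stop on an object; the grip force is fixed at half the most. Time passes only in rows, so rows that repeat a pose let the fingers close. It gives the time, the measured TCP pose, the force, the opening and the grip force at its end, in the units of the state.
- bot.sense(): the state, without advancing time (a new reading comes with each control period).
- bot.read_camera(name): name is "scene" or "side" or "wrist"; returns a dict with "pixels" (480x640x3 uint8, red, green, blue), "K" (3x3 intrinsics, pixels), "R" (3x3) and "t" (3): a world point X has camera coordinates R X + t. Camera axes: x right, y down, z forward; pixel columns grow to the right and rows downward; lengths in m; the calibration is good to about 2 mm. A picture is of the moment at which its call begins. There is no depth.
- bot.job_done(): hands the job in; it is judged then, once.
Trained networks look in a picture, given as the dict that the camera call returned (one of the last four; its "shot" number tells which), for a name from the list of things; names that differ only in an ending like _2 or _b are one class to them, and where a whole thing is asked for, a point or a joint stands for the part that bears it (a point fixed in the world has none). Each returns a list of dicts, best first, with "p" (0 to 1); they miss things now and then, are a little off and sometimes report something else, mostly with a low value. They report only what shows in the picture. A call takes as long as a camera call.
- bot.spot_in(picture, label): "pixel" ([column, row] in pixels, amid what is visible of it).
The state is a dict: "time_s": time; "joints": joint angles; "qd": joint speeds; "joint_efforts": joint torques, N m; "eef_pos": TCP position; "tool_rot": TCP orientation; "contact_force": force on the tool from outside, world axes, zero at the start; "torque": the same for the moment, N m; "opening": finger opening in m; "gripper_force": force on a finger pad.
Only numpy, scipy, OpenCV 4.12 (cv2) and the standard library are available. Lean on these libraries where they do the work, as an engineer would, in place of code of your own. Each camera call takes 0.05 s, during which the arm holds its last target. There are 200 camera calls.

## Working session

There is one attempt and no reset: what is moved stays moved. The work goes in short steps, Python scripts to look and compute and a shell command to move; the robot and the scene stay as the last step left them, time stands still between calls to the robot, and variables do not carry over. Pictures are saved under pics/ and viewed, at most 10 in all, crops included, and the job is handed in when it is done.

```bash
mkdir -p pics; ls; python3 - <<'E'
from plant import bot
import cv2,numpy as np
s=bot.sense();print({k:np.round(v,3).tolist() for k,v in s.items()})
ims=[]
for c in ["scene","side"]:
    p=bot.read_camera(c);print(c,np.round(p["K"],1).tolist(),np.round(p["R"],3).tolist(),np.round(p["t"],3).tolist())
    for l in ["stand","stand_axis","button_tip","sleeve_end","jar","cups","saucer"]:
        print(l,[(np.round(d["pixel"]).tolist(),round(d["p"],2)) for d in bot.spot_in(p,l)[:3]])
    cv2.imwrite(f"pics/{c}.png",p["pixels"][:,:,::-1])
E
```

```text
pics
{'time_s': 0.0, 'joints': [1.161, 0.418, -0.01, 1.614, 0.005, 1.111, -0.053], 'qd': [0.001, 0.001, -0.0, 0.001, -0.001, -0.0, -0.001], 'joint_efforts': [0.001, -86.443, 0.68, -43.489, 0.019, 0.007, 0.0], 'eef_pos': [0.225, -0.583, 0.231], 'tool_rot': [-0.001, 0.983, 0.183, -0.0], 'contact_force': [-0.002, 0.38, 0.239], 'torque': [-0.05, -0.006, -0.002], 'gripper_force': 0.0, 'opening': 0.085}
scene [[486.7, 0.0, 322.9], [0.0, 486.7, 245.1], [0.0, 0.0, 1.0]] [[0.215, 0.977, -0.001], [0.684, -0.151, -0.714], [-0.697, 0.153, -0.7]] [-0.121, -0.378, 1.149]
stand [([345.0, 213.0], 0.62)]
stand_axis [([347.0, 211.0], 0.84)]
button_tip []
sleeve_end [([380.0, 178.0], 0.86)]
jar [([472.0, 217.0], 0.76)]
cups [([412.0, 281.0], 0.57)]
saucer [([338.0, 159.0], 0.79)]
side [[507.5, 0.0, 313.8], [0.0, 507.5, 239.7], [0.0, 0.0, 1.0]] [[0.998, -0.06, -0.021], [-0.057, -0.694, -0.718], [0.029, 0.718, -0.696]] [-0.581, 0.086, 0.85]
stand [([276.0, 246.0], 0.93), ([259.0, 200.0], 0.44)]
stand_axis [([276.0, 245.0], 0.68)]
button_tip []
sleeve_end [([257.0, 205.0], 0.78)]
jar [([320.0, 164.0], 0.93)]
cups [([367.0, 211.0], 0.67)]
saucer [([187.0, 236.0], 0.87)]
```

View pics/scene.png

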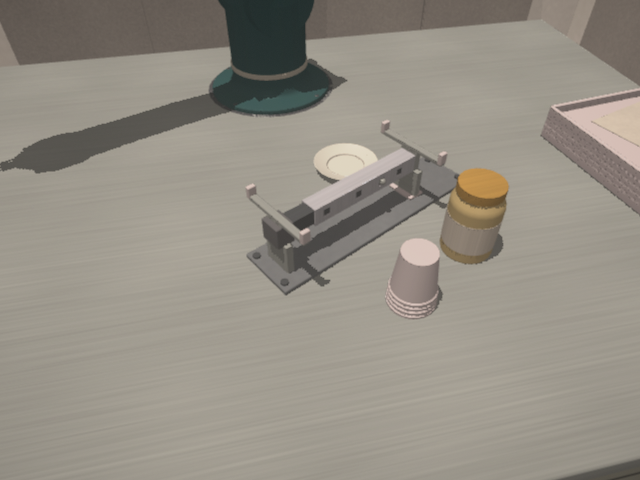

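View pics/side.png

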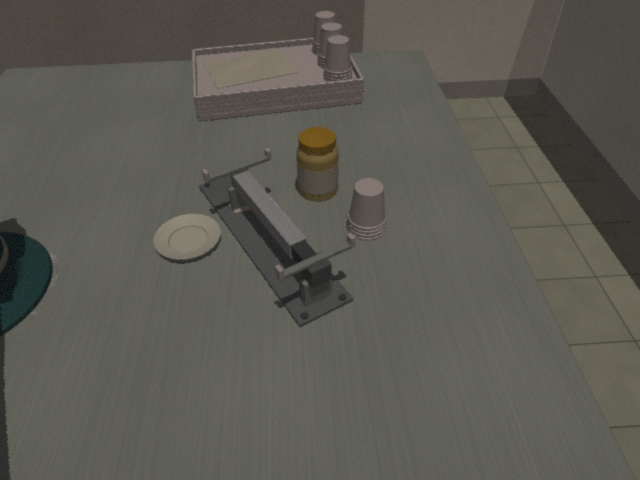

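The scene picture shows the sleeve from (310,212) to (417,160), its holed side facing the camera, and a bright pin near (383,182). The jar at (472,217) and cups at (412,281) stand on the button side, with the saucer behind. The side picture agrees, with the outer end near (240,175). I'll zoom in for triangulation.

```bash
python3 - <<'E'
import cv2,numpy as np
a=cv2.imread("pics/scene.png")[110:290,230:480];b=cv2.imread("pics/side.png")[140:330,180:360]
cv2.imwrite("pics/a.png",cv2.resize(a,None,fx=3.2,fy=3.2,interpolation=cv2.INTER_CUBIC))
cv2.imwrite("pics/b.png",cv2.resize(b,None,fx=3.1,fy=3.1,interpolation=cv2.INTER_CUBIC))
E
```

```text
(no output)
```

View pics/a.png

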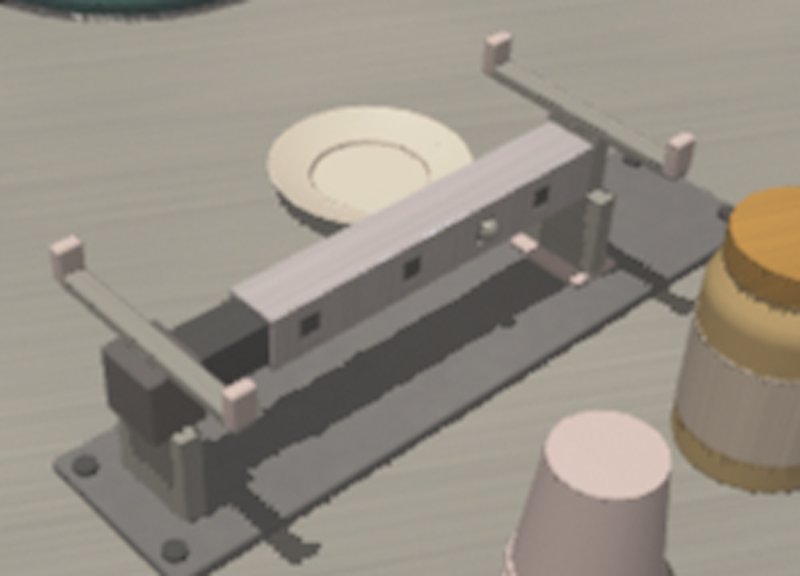

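View pics/b.png

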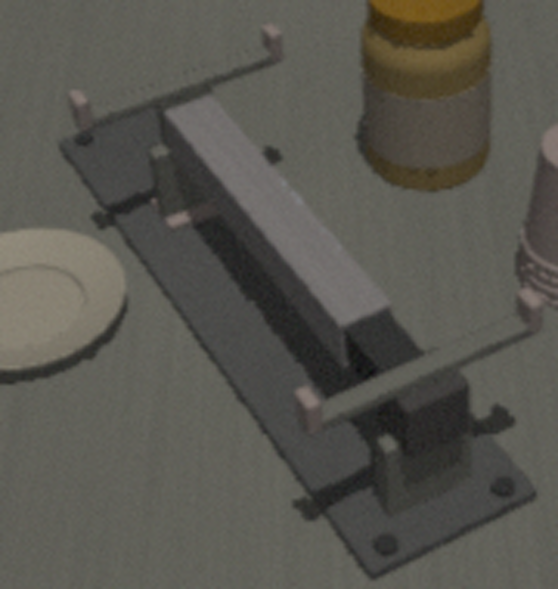

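The crops show the sleeve's corners, three empty holes and the button at about (383,182) in the scene view. I'll fit the stand pose to the tube corners in both views.

```bash
cat > h.py <<'E'
from plant import bot
import numpy as np
from scipy.optimize import least_squares
def proj(c,X):
    q=(np.array(c["R"])@np.atleast_2d(X).T).T+np.array(c["t"]);p=(np.array(c["K"])@q.T).T
    return p[:,:2]/p[:,2:]
def W(v,P):
    c,s=np.cos(v[2]),np.sin(v[2]);P=np.atleast_2d(P)
    return np.c_[v[0]+c*P[:,0]-s*P[:,1],v[1]+s*P[:,0]+c*P[:,1],P[:,2]]
E
python3 - <<'E'
from h import *
C={n:bot.read_camera(n) for n in("scene","side")}
A=np.array([[270,322],[232,294],[270,366],[597,148],[550,123],[490,229]])/3.2+[230,110]
PA=np.array([[-135,-15,90],[-135,15,90],[-135,-15,60],[75,-15,90],[75,15,90],[0,-20,75]])/1e3
B=np.array([[345,322],[388,303],[165,112],[213,95]])/3.1+[180,140]
PB=np.array([[-135,15,90],[-135,-15,90],[75,15,90],[75,-15,90]])/1e3
f=lambda v:np.r_[(proj(C["scene"],W(v,PA))-A).ravel(),(proj(C["side"],W(v,PB))-B).ravel()]
r=least_squares(f,[.55,-.1,2.2],loss="soft_l1");v=r.x
print(v,np.degrees(v[2]),np.round(f(v).reshape(-1,2),1).tolist())
np.save("v.npy",v)
for n,z,px in [("jar",.06,[(472,217),(320,164)]),("cups",.05,[(412,281),(367,211)]),("saucer",.008,[(338,159),(187,236)])]:
    g=lambda q:np.r_[proj(C["scene"],q)[0]-px[0],proj(C["side"],q)[0]-px[1]]
    q=least_squares(g,[.5,0,z]).x;c,s=np.cos(v[2]),np.sin(v[2]);d=q[:2]-v[:2]
    print(n,np.round(q,3),"in stand",np.round([c*d[0]+s*d[1],-s*d[0]+c*d[1]],3))
s=bot.sense();from scipy.spatial.transform import Rotation as Ro
R=Ro.from_quat(s["tool_rot"],scalar_first=True).as_matrix();print(np.round(R,3))
T=W(v,[0,0,.075])[0];print("axis",T,"in tool from tcp",R.T@(T-s["eef_pos"]))
e=W(v,[[0,0,0],[0,1,0]]);ey=e[1]-e[0];ey=R.T@ey;print("roll",np.degrees(np.arctan2(-ey[0],ey[1])))
E
```

```text
[0.49632448 0.09943013 2.05171435] 117.55457315627878 [[0.5, -0.1], [-0.8, -1.7], [0.7, 1.9], [-0.5, -0.5], [0.6, -0.6], [1.3, 1.5], [-1.3, 1.9], [1.5, 0.8], [0.1, 0.1], [-0.4, 0.2]]
jar [0.609 0.213 0.067] in stand [ 0.049 -0.152]
cups [0.686 0.097 0.041] in stand [-0.09  -0.167]
saucer [0.364 0.073 0.027] in stand [0.038 0.129]
[[ 0.933  0.361 -0.   ]
 [ 0.361 -0.933 -0.   ]
 [-0.     0.    -1.   ]]
axis [0.49632448 0.09943013 0.075     ] in tool from tcp [ 0.49882088 -0.53882485  0.15625572]
roll 83.57856887547582
```

```bash
python3 -m crank '{"dp":[[0.02,-0.02,0],[0.055,-0.06,0],[0.095,-0.103,0],[0.135,-0.146,0],[0.175,-0.189,0],[0.215,-0.232,0],[0.255,-0.275,0],[0.295,-0.319,0],[0.335,-0.362,0],[0.375,-0.405,0],[0.415,-0.448,0],[0.455,-0.491,0.02],[0.485,-0.524,0.04],[0.497,-0.537,0.05],[0.499,-0.539,0.05],[0.499,-0.539,0.05]],"roll":[-4,-11,-18,-25,-32,-39,-46,-53,-60,-67,-75,-83,-90,-95,-96.4,-96.4]}' 0.085
python3 - <<'E'
from h import *
import cv2
from scipy.spatial.transform import Rotation as Ro
s=bot.sense();v=np.load("v.npy");print(s["joints"])
R=Ro.from_quat(s["tool_rot"],scalar_first=True).as_matrix()
print("axis in tool",R.T@(W(v,[0,0,.075])[0]-s["eef_pos"]),"ex in tool",R.T@[np.cos(v[2]),np.sin(v[2]),0])
p=bot.read_camera("wrist");im=p["pixels"][:,:,::-1].copy()
print(np.round(p["R"],3).tolist(),np.round(p["t"],3).tolist())
for l in["button_tip","sleeve_end","stand_axis"]:print(l,[(d["pixel"],d["p"]) for d in bot.spot_in(p,l)[:2]])
P=np.array([[0,-21,75],[0,-15,75],[-135,-15,90],[-135,15,90],[75,-15,90],[75,15,90],[87,65,110],[87,-65,110]])/1e3
px=proj(p,W(v,P));print(np.round(px).tolist())
cv2.imwrite("pics/w0.png",im)
for q in px:cv2.circle(im,tuple(int(k) for k in q),3,(0,0,255),1)
cv2.imwrite("pics/w1.png",im)
E
```

```text
time_s: 2.9
eef_pos: [0.4965, 0.0986, 0.1817]
tool_rot: [0.0, 0.52, 0.854, -0.0]
contact_force: [0.5, -0.5, -0.2]
opening: 0.0852
gripper_force: 0.0
[ 0.33915064  0.3387204  -0.70740279  1.93686348  0.26738344  0.96010308
 -0.01705363]
axis in tool [0.00092644 0.00021457 0.10671389] ex in tool [ 9.99996285e-01 -2.67223211e-03 -5.37585412e-04]
[[0.888, 0.46, -0.001], [0.438, -0.845, 0.306], [0.14, -0.272, -0.952]] [-0.486, -0.159, 0.29]
button_tip []
sleeve_end [([325.8, 196.2], 0.55)]
stand_axis [([324.2, 180.3], 0.57)]
[[353.0, 242.0], [345.0, 242.0], [344.0, 407.0], [307.0, 407.0], [348.0, 135.0], [300.0, 135.0], [209.0, 113.0], [439.0, 112.0]]
```

View pics/w1.png

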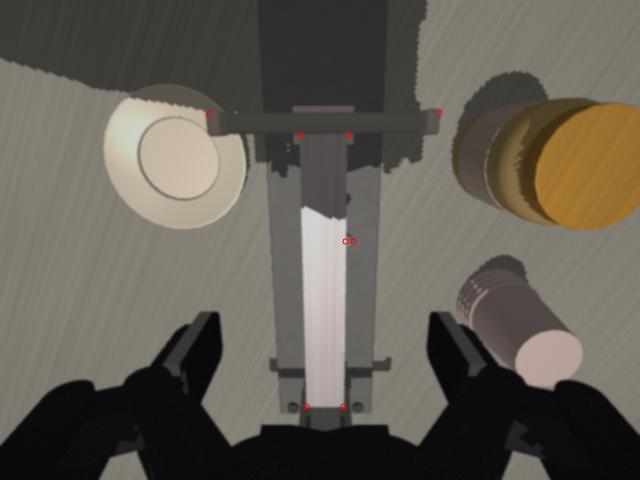

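The overlay matches the sleeve corners, the tube and the cradle ends at (209,113) and (439,112) to within a pixel or two, so the fit holds. Next I'll estimate the next hole's distance from the scene picture before touching anything.

```bash
python3 - <<'E'
from h import *
import cv2
p=bot.read_camera("scene");v=np.load("v.npy")
im=cv2.imread("pics/scene.png")
# rectify the sleeve's -y face with 0.25 mm pixels: x -140..80, z 57..93
c=np.array([[-135,-15,90],[75,-15,90],[75,-15,60],[-135,-15,60]])/1e3
src=proj(p,W(v,c)).astype(np.float32)
dst=np.float32([[20,20],[860-20+20,20],[860,140],[20,140]])
H=cv2.getPerspectiveTransform(src,dst)
r=cv2.warpPerspective(im,H,(900,160),flags=cv2.INTER_CUBIC)
cv2.imwrite("pics/rect.png",cv2.resize(r,(800,142)))
g=r[68:100].mean((0,2));x=(np.arange(900)-20)/4-135
b=np.median(g[40:800]);w=np.clip(b-8-g,0,None)
n,l=cv2.connectedComponents((w>0).astype(np.uint8).reshape(1,-1))
for k in range(1,n):
    m=l[0]==k
    print(np.round([(x[m]*w[m]).sum()/w[m].sum(),x[m].min(),x[m].max(),w[m].max()],1))
E
```

```text
[-139.  -140.  -137.2   36.2]
[-113.6 -120.2 -107.2   22.2]
[-50.5 -56.5 -44.8  21.3]
[37.1 31.2 42.5 17.4]
[78.1 73.5 81.8  3.6]
```

View pics/rect.png

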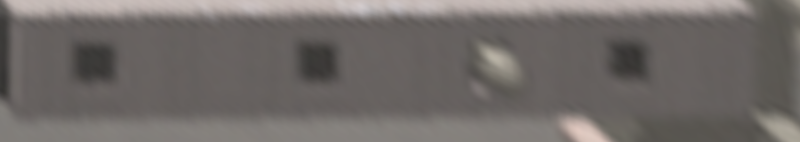

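The rectified strip shows the next hole at (318,62) and the button near (497,62). After the offset of the sleeve's ends (2 to 3 mm), the hole lies roughly 48 mm inward. Now I'll go down and squeeze.

```bash
python3 -m crank '{"dp":[[0.001,0,0.02],[0.001,0,0.055],[0.001,0,0.09],[0.001,0,0.115],[0.001,0,0.127],[0.001,0,0.129],[0.001,0,0.129]],"roll":[0,0,0,0,0,0,0]}'
python3 -m crank '{"dp":[[0,0,0],[0,0,0],[0,0,0],[0,0,0]],"roll":[0,0,0,0]}' 0.05
python3 -m crank '{"dp":[[0,0,0],[0,0,0],[0,0,0],[0,0,0],[0,0,0]],"roll":[0,0,0,0,0]}' 0.024
python3 - <<'E'
from h import *
s=bot.sense();print(s["eef_pos"],s["contact_force"],s["torque"],s["opening"],s["gripper_force"])
E
```

```text
time_s: 4.03
eef_pos: [0.4964, 0.1006, 0.0531]
tool_rot: [0.0, 0.519, 0.855, 0.0]
contact_force: [-0.8, -0.6, -0.4]
opening: 0.0847
gripper_force: 0.0
time_s: 4.53
eef_pos: [0.496, 0.1006, 0.0524]
tool_rot: [0.0, 0.519, 0.855, 0.0]
contact_force: [-0.3, -0.2, 0.5]
opening: 0.0501
gripper_force: 0.0
time_s: 5.15
eef_pos: [0.4954, 0.1002, 0.0525]
tool_rot: [-0.0, 0.518, 0.855, -0.001]
contact_force: [-7.5, -3.9, 13.6]
opening: 0.0295
gripper_force: 58.9
[0.49537175 0.10024128 0.05251263] [-7.53358497 -3.8568658  13.64061618] [-0.64393795  1.54642849  0.17687135] 0.029470162611139755 58.86758130043745
```

```bash
cat > f.py <<'E'
from h import *
v=np.load("v.npy");s=bot.sense();ex=np.array([np.cos(v[2]),np.sin(v[2]),0]);ey=np.array([-ex[1],ex[0],0])
F=np.array(s["contact_force"]);o=np.array([0.49537175,0.10024128,0.05251263]);d=np.array(s["eef_pos"])-o
print("t %.2f sleeve %.2f mm lat %.2f dz %.2f Fx %.1f Fy %.1f Fz %.1f open %.2f"%(s["time_s"],d@ex*1e3,d@ey*1e3,d[2]*1e3,F@ex,F@ey,F[2],s["opening"]*1e3))
E
python3 f.py
python3 -m crank '{"dp":[[0.001,0,0],[0.002,0,0],[0.003,0,0]],"roll":[0,0,0]}'; python3 f.py
```

```text
t 5.15 sleeve -0.00 mm lat -0.00 dz 0.00 Fx 0.1 Fy 8.5 Fz 13.6 open 29.47
time_s: 5.52
eef_pos: [0.4945, 0.1018, 0.0525]
tool_rot: [0.0, 0.519, 0.855, -0.001]
contact_force: [-4.9, -10.2, 13.0]
opening: 0.0293
gripper_force: 58.8
t 5.53 sleeve 1.79 mm lat 0.00 dz 0.01 Fx -6.8 Fy 9.0 Fz 13.0 open 29.32
```

```bash
python3 -m crank '{"dp":[[0.001,0,0],[0.002,0,0],[0.003,0,0],[0.004,0,0],[0.005,0,0],[0.006,0,0],[0.007,0,0]],"roll":[0,0,0,0,0,0,0]}' >/dev/null; python3 f.py
python3 -m crank '{"dp":[[0.002,0,0],[0.004,0,0],[0.006,0,0],[0.008,0,0],[0.010,0,0],[0.012,0,0],[0.014,0,0]],"roll":[0,0,0,0,0,0,0]}' >/dev/null; python3 f.py
```

```text
t 6.40 sleeve 8.75 mm lat 0.05 dz 0.01 Fx -7.9 Fy 8.5 Fz 13.5 open 29.53
t 7.28 sleeve 22.86 mm lat 0.09 dz -0.01 Fx -8.0 Fy 10.6 Fz 14.4 open 29.34
```

```bash
python3 -m crank '{"dp":[[0.002,0,0],[0.004,0,0],[0.006,0,0],[0.008,0,0],[0.010,0,0],[0.012,0,0],[0.014,0,0]],"roll":[0,0,0,0,0,0,0]}' >/dev/null; python3 f.py
python3 - <<'E'
from h import *
import cv2
p=bot.read_camera("scene")
cv2.imwrite("pics/c.png",cv2.resize(p["pixels"][110:260,290:490,::-1],None,fx=4,fy=4,interpolation=cv2.INTER_CUBIC))
E
```

```text
t 8.15 sleeve 36.90 mm lat 0.14 dz -0.01 Fx -7.2 Fy 10.9 Fz 15.2 open 29.61
```

View pics/c.png

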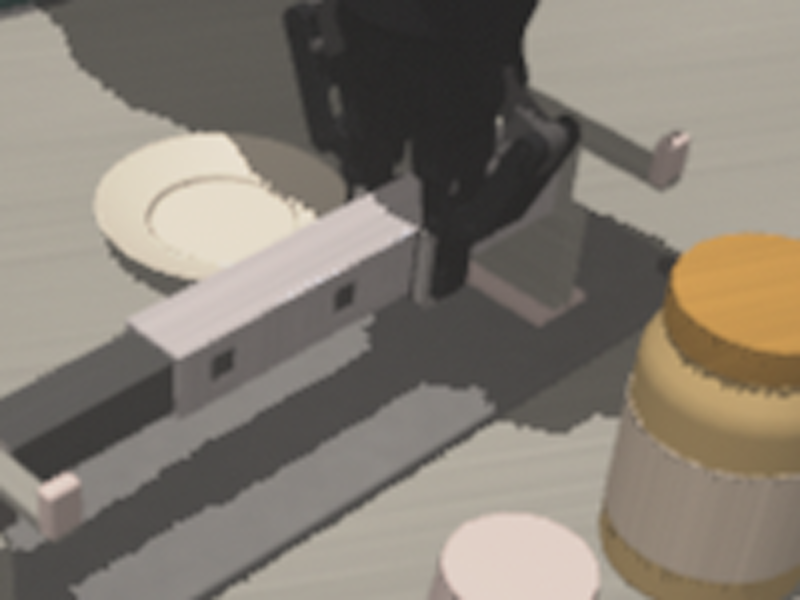

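The sleeve moves along with the pads: its near end is now at about (335,198) and the next hole is at (376,184), about 11 mm short of the button. I'll continue in small, force-checked steps.

```bash
cat >> f.py <<'E'
import sys
f=-F@ex
if f>10 or f<3.5: print("STOP");sys.exit(1)
E
python3 -m crank '{"dp":[[0.001,0,0],[0.002,0,0],[0.003,0,0],[0.004,0,0]],"roll":[0,0,0,0]}' >/dev/null; python3 f.py &&
python3 -m crank '{"dp":[[0.0005,0,0],[0.001,0,0]],"roll":[0,0]}' >/dev/null; python3 f.py &&
python3 -m crank '{"dp":[[0.0005,0,0],[0.001,0,0]],"roll":[0,0]}' >/dev/null; python3 f.py
```

```text
t 8.70 sleeve 40.89 mm lat 0.14 dz -0.00 Fx -7.3 Fy 9.9 Fz 15.6 open 29.58
t 8.95 sleeve 41.88 mm lat 0.17 dz 0.00 Fx -7.0 Fy 11.6 Fz 15.0 open 29.63
t 9.20 sleeve 42.97 mm lat 0.18 dz -0.01 Fx -6.1 Fy 10.2 Fz 15.3 open 29.61
```

```bash

python3 -m crank '{"dp":[[0.0005,0,0]],"roll":[0]}' >/dev/null; python3 f.py &&
python3 -m crank '{"dp":[[0.0005,0,0]],"roll":[0]}' >/dev/null && python3 f.py &&
python3 -m crank '{"dp":[[0.0005,0,0]],"roll":[0]}' >/dev/null && python3 f.py &&
python3 -m crank '{"dp":[[0.0005,0,0]],"roll":[0]}' >/dev/null && python3 f.py &&
python3 -m crank '{"dp":[[0.0005,0,0]],"roll":[0]}' >/dev/null && python3 f.py &&
python3 -m crank '{"dp":[[0.0005,0,0]],"roll":[0]}' >/dev/null && python3 f.py
```

```text
t 9.32 sleeve 43.53 mm lat 0.18 dz -0.01 Fx -5.8 Fy 12.0 Fz 15.8 open 29.13
t 9.45 sleeve 44.09 mm lat 0.20 dz -0.02 Fx -5.9 Fy 11.0 Fz 16.8 open 29.61
t 9.57 sleeve 44.65 mm lat 0.17 dz -0.00 Fx -4.5 Fy 10.3 Fz 16.2 open 29.49
t 9.70 sleeve 45.25 mm lat 0.21 dz -0.03 Fx -4.6 Fy 10.4 Fz 16.0 open 29.32
t 9.82 sleeve 45.86 mm lat 0.19 dz -0.01 Fx -3.5 Fy 10.9 Fz 18.0 open 29.12
t 9.95 sleeve 46.59 mm lat 0.18 dz -0.02 Fx -1.9 Fy 10.8 Fz 17.5 open 29.52
STOP
```

```bash
sed -i 's/f>10 or f<3.5/f>6/' f.py
python3 -m crank '{"dp":[[0.0005,0,0]],"roll":[0]}' >/dev/null; python3 f.py &&
python3 -m crank '{"dp":[[0.0005,0,0]],"roll":[0]}' >/dev/null; python3 f.py; python3 - <<'E'
from h import *
import cv2
p=bot.read_camera("scene")
cv2.imwrite("pics/d.png",cv2.resize(p["pixels"][150:225,330:430,::-1],None,fx=7,fy=7,interpolation=cv2.INTER_CUBIC))
E
python3 f.py
```

```text
t 10.07 sleeve 47.16 mm lat 0.19 dz -0.01 Fx -1.6 Fy 11.7 Fz 16.3 open 29.25
t 10.20 sleeve 47.67 mm lat 0.22 dz -0.01 Fx -2.1 Fy 10.6 Fz 16.5 open 29.33
t 10.25 sleeve 47.72 mm lat 0.21 dz -0.01 Fx -1.3 Fy 12.3 Fz 16.9 open 29.22
```

View pics/d.png

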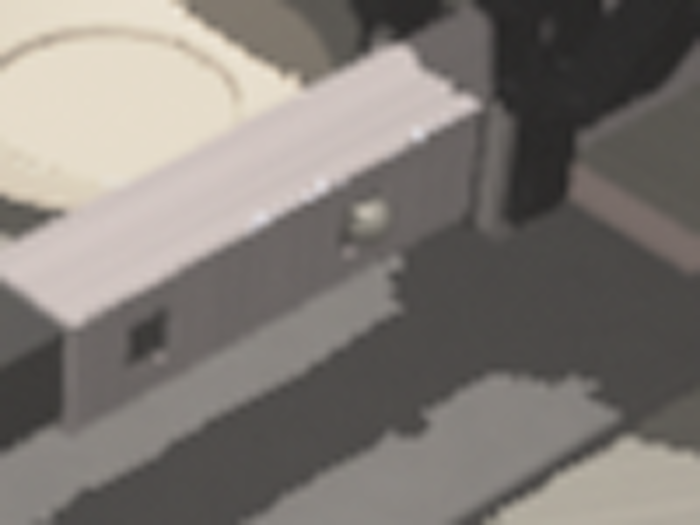

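The button shows sprung out in the new hole at about (383,181). The dark gap on its inner side suggests the hole is just short of centred, so I'll nudge the sleeve on gently.

```bash

python3 -m crank '{"dp":[[0.0005,0,0],[0.0005,0,0]],"roll":[0,0]}' >/dev/null; python3 f.py &&
python3 -m crank '{"dp":[[0.0003,0,0],[0.0003,0,0]],"roll":[0,0]}' >/dev/null && python3 f.py &&
python3 -m crank '{"dp":[[0.0003,0,0],[0.0003,0,0]],"roll":[0,0]}' >/dev/null && python3 f.py
```

```text
t 10.50 sleeve 47.98 mm lat 0.20 dz -0.01 Fx -4.5 Fy 11.3 Fz 16.5 open 29.22
t 10.75 sleeve 48.13 mm lat 0.22 dz -0.02 Fx -4.4 Fy 10.8 Fz 15.7 open 29.10
t 11.00 sleeve 48.32 mm lat 0.20 dz 0.00 Fx -4.2 Fy 12.4 Fz 17.1 open 29.10
```

```bash
python3 - <<'E'
from h import *
import cv2
p=bot.read_camera("scene")
a=cv2.resize(p["pixels"][165:200,365:405,::-1],None,fx=10,fy=10,interpolation=cv2.INTER_CUBIC)
b=cv2.resize(cv2.imread("pics/scene.png")[165:200,365:405],None,fx=10,fy=10,interpolation=cv2.INTER_CUBIC)
cv2.imwrite("pics/e.png",np.hstack([a,b]))
E
```

```text
(no output)
```

View pics/e.png

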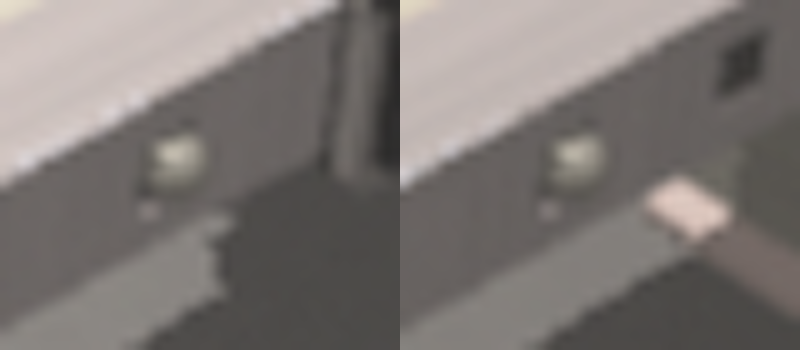

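The current view (left, button at (175,160)) matches the start view (right, button at (575,158)), so the button is fully out in the new hole. I'll release and withdraw.

```bash

python3 -m crank '{"dp":[[-0.0004,0,0],[-0.0004,0,0]],"roll":[0,0]}' >/dev/null; python3 f.py
python3 -m crank '{"dp":[[0,0,0],[0,0,0],[0,0,0],[0,0,0],[0,0,0],[0,0,0]],"roll":[0,0,0,0,0,0]}' 0.075; python3 f.py
python3 -m crank '{"dp":[[0,0,-0.01],[0,0,-0.035],[0,0,-0.07],[0,0,-0.11],[0,0,-0.15],[0,0,-0.17],[0,0,-0.175],[0,0,-0.175]],"roll":[0,0,0,0,0,0,0,0]}'
python3 - <<'E'
from h import *
import cv2
p=bot.read_camera("scene")
v=np.load("v.npy")
print([(d["pixel"],d["p"]) for d in bot.spot_in(p,"sleeve_end")[:1]])
cv2.imwrite("pics/g.png",np.vstack([p["pixels"][110:290,230:530,::-1]]).repeat(2,0).repeat(2,1))
E
```

```text
t 11.30 sleeve 48.32 mm lat 0.21 dz -0.02 Fx -1.6 Fy 11.7 Fz 16.8 open 29.61
time_s: 12.05
eef_pos: [0.4735, 0.1438, 0.0523]
tool_rot: [-0.0, 0.519, 0.855, 0.0]
contact_force: [-0.6, -0.7, 0.2]
opening: 0.0753
gripper_force: 0.0
t 12.05 sleeve 48.72 mm lat -0.72 dz -0.21 Fx -0.4 Fy 0.9 Fz 0.2 open 75.29
time_s: 13.05
eef_pos: [0.4733, 0.1436, 0.2271]
tool_rot: [-0.0, 0.519, 0.855, -0.0]
contact_force: [-0.6, 0.4, 0.6]
opening: 0.075
gripper_force: 0.0
[([405.2, 167.7], 0.88)]
```

View pics/g.png

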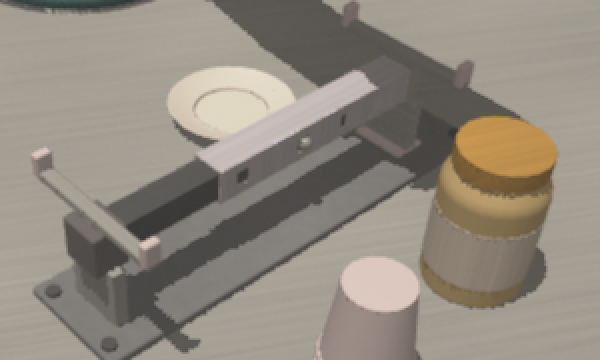

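The sleeve sits one hole farther out. The button stands out at (305,143) in the crop, with one hole on either side visible, and the bystanders have not moved.

```bash
python3 -c "
from plant import bot
print(bot.job_done())"
```

```text
the job is handed in; nothing more can be done
None
```

The tray rest is one hole longer: the sleeve came out about 48 mm, the button looks fully out in the next hole, the arm is clear, nothing else was moved, and the job is handed in (no verdict was returned).

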